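Press the lid onto a tea tin and hold it

TASK

Slide the dark tea tin with the raised red lid along the counter, without lifting or tipping it, until it stands centred on the yellow ring under the green lid press, against its two rubber posts. Then press the black knob straight down about 25 mm, so that the green band on its rod is at the top of the steel sleeve, which pushes the lid home; finish while still holding the knob down there. Leave the other things on the counter where they are.

Things in the scene. Friction and masses are not known exactly. Their poses are not given: they have to be found in the camera images.
- tin: dark steel tea tin, 130 mm diameter, its wall 80 mm tall, 0.4 kg or so, loose on the counter; too wide to grasp, it is pushed. A red press-on lid 116 mm across stands on it. Origin: centre of the underside; z up.
- lid (a joint): how far the tin's lid has been pushed down, m: 0 = fully raised, 0.006 = home. It starts between 0 and 0.002, moves with about 4 N of friction and stays where it is left.
- lid_top (a point): centre of the lid's flat top: 96 mm above the tin's underside with the lid raised, 90 mm when home
- press: green C-shaped lid press fixed to the counter, open to its own -x, roughly towards the robot (yaw within 0.25 rad). Origin on the counter under the plunger (= point spot). In its frame: column 40 x 40 mm centred at x +100 mm; top arm 30 mm wide, z 137 to 167 mm, from column to plunger; steel sleeve 36 mm across round the plunger, z 134 to 172 mm.
- spot (a point): centre of the yellow ring (120 mm diameter, painted flat on the counter) where the tin belongs, straight below the plunger. Two fixed rubber posts, 16 mm across and 40 mm tall, stand at (+53, +53) and (+53, -53) mm from it along the axes of the press: a tin that touches both is centred.
- travel (a joint): downward travel of the plunger, m: 0 = up at rest, end stop at 0.038; a spring returns it. The green band on its rod covers 0.020 to 0.030 of travel (red below and above). Pressing it takes about 4 N to start and about 9 N at 0.025 with no tin under it, about 17 N at 0.025 with the tin below.
- knob_top (a point): centre of the flat top of the black round palm knob on the plunger, 46 mm diameter, 18 mm tall; 238 mm above the counter at rest, goes down with the plunger; nothing stands above it
- plunger: the moving plunger: black knob on a 14 mm rod; origin on its axis, 66 mm below the knob's top, level with the sleeve's top at rest
- foot: round rubber pressing foot on the plunger's lower end, 36 mm diameter; origin at the centre of its underside, 104 mm above the counter at rest, so 8 mm above a raised lid. It is sprung inside the plunger (500 N/m with 3 N preload, up to 26 mm), so that it gives way once it meets the lid.
- packet_white: white paper tea packet with a green band, 60 x 80 x 45 mm tall; loose, to be left where it is. Origin: centre of the underside.
- packet_kraft: brown kraft tea packet with a white band, 60 x 80 x 40 mm tall; loose, to be left where it is. Origin: centre of the underside.
- green_tin: closed green tea tin, 84 mm across, 110 mm tall; loose, to be left where it is. Origin: centre of the underside.
- jar: amber glass jar with steel cap, 76 mm across, 100 mm tall; loose, to be left where it is. Origin: centre of the underside.
- bowl: steel mixing bowl, 190 mm across, 85 mm tall; loose, to be left where it is. Origin: centre of the underside.
- scoop: aluminium tea scoop: open tray 105 x 75 x 32 mm with a round handle to its own -x, 190 mm long in all; loose, to be left where it is. Origin: centre of the underside of its tray.
Mind the look-alikes: they are no part of the job. Of the things like the tin, leave any that is blue; of the rest the larger one is meant.

How it is judged:
By the outcome, as a careful person would: the job done as asked, in the order asked, and still so for the second after the job is handed in, while the arm keeps its last pose, push and grip.
It also fails if it takes over 58 s, if anything falls off the work surface, if the arm or the gripper's body presses on something with over 40 N, if the wrist force passes 120 N, or if a joint passes its speed limit or range.

ROBOT

A 6-joint arm with a two-finger parallel gripper is mounted at the origin on the work surface. World frame = base frame: x ahead of the robot, y to its left, z up, the work surface at z = 0. Lengths are in m, angles in rad, forces in N, time in s.
With the tool pointing down it reaches from about 0.35 to 0.875 m from the base axis. Payload 15.5 kg.
Tool frame: the origin (TCP) lies where the fingers leave the gripper's body, on its centre line; the fingertips stand 73 mm ahead of it and the grasp point (between the pads) lies 54 mm ahead of it; z points along the fingers, y is the line along which they close (so a half turn about z gives the same grasp; the last joint's range is limited). The gripper opens to 85 mm and grips with 20 to 120 N. Pads are 22 mm wide; open, the fingers measure 114 mm over their backs; the gripper's body (76 mm by 85 mm) begins 54 mm behind the grasp point. The pads swing forward as they close: fully open they stand 13 mm farther back than shut.
Start: joints at [1.109, 0.494, 1.345, -0, 1.302, -0.096], TCP at [0.224, 0.583, 0.304] pointing down, gripper open.
Joint ranges: [-2.91, 2.91], [-0.82, 2.16], [0.22, 2.67], [-1.22, 4.37], [0.12, 2.79], [-3.08, 3.08]. Speed limits (rad/s): [1.89, 1.89, 2.57, 3.01, 3.01, 3.01].

INTERFACE

Orientations are given as [roll, pitch, yaw] about the fixed x, y, z axes, in that order (R = Rz(yaw) Ry(pitch) Rx(roll)).
In Python, from workcell import * gives the robot as it stands.
- The arm moves only by the shell command python3 -m creep 'ROWS'. ROWS is JSON, a list of rows, each a list of 3 entries, a list of its own where there are three numbers: the opening, from 0 (shut) to 1 (fully open), then the shift along the tool's x, y, z in mm, then the turn, a rotation vector about the tool's x, y, z in rad. A call has 1 to 12 rows; each row is the pose to reach, as a shift and turn from the pose commanded when the call began, along the tool's axes at that moment; what a row does not reach only later rows make up. A row lasts 1/12 s, in which the tool goes at most 41.7 mm and 7.16 degrees, less where a joint would pass 70% of its speed; a pose out of reach is approached as far as the arm can. A call with a gripper value outside its range is refused whole. The fingers move at their own pace and stop on an object; the grip force is fixed at half the most. Time passes only in rows, so rows that repeat a pose let the fingers close. It gives the time, the measured TCP pose, the force, the opening and the grip force at its end, in the units of the state.
- get_state(): the state, without advancing time (a new reading comes with each control period).
- camera(name): name is "scene" or "side" or "wrist"; returns (picture, depth): 420x560x3 uint8, red, green, blue; 420x560 float32, m along the optical axis (not along the pixel's ray), 0 where there is no reading.
- calibration(name): a dict with "camera_matrix" (3x3 intrinsics, pixels), "eye" and "attitude" of the camera in the world. Camera axes: x right, y up, looking along -z (the intrinsics and any distortion apply to the point x, -y, -z); pixel columns grow to the right and rows downward; lengths in m; the calibration is good to about 2 mm. A picture is of the moment at which its call begins: read the wrist's pose just before it. calibration takes no time and is no camera call; for the wrist camera it gives the pose at the moment of the call.
- finish_job(): hands the job in; it is judged then, once.
Trained networks look in the newest picture that a camera, given by its name, has taken for a name from the list of things; names that differ only in an ending like _2 or _b are one class to them, and where a whole thing is asked for, a point or a joint stands for the part that bears it (a point fixed in the world has none). Each returns a list of dicts, best first, with "conf" (0 to 1); they miss things now and then, are a little off and sometimes report something else, mostly with a low value. They report only what shows in the picture. A call takes as long as a camera call. They do not tell look-alikes from the thing itself.
- masks_of(camera, target): "pixels" (420x560 bool, what is visible of it) and "bbox" ([left, top, right, bottom] in pixels, round what is visible of it).
- tip_of(camera, target): "xy" ([column, row] in pixels: a listed point, or the origin of a listed thing).
The state is a dict: "time_s": time; "joint_positions": joint angles; "joint_velocities": joint speeds; "joint_torque": joint torques, N m; "ee_pos": TCP position; "ee_rot": TCP orientation; "wrist_force": force on the tool from outside, world axes, zero at the start; "moment": the same for the moment, N m; "opening": finger opening in m; "finger_force": force on a finger pad.
Only numpy, scipy, OpenCV 4.12 (cv2) and the standard library are available. Lean on these libraries where they do the work, as an engineer would, in place of code of your own. Each camera call takes 0.05 s, during which the arm holds its last target. There are 200 camera calls.

## Working session

There is one attempt and no reset: what is moved stays moved. The work goes in short steps, Python scripts to look and compute and a shell command to move; the robot and the scene stay as the last step left them, time stands still between calls to the robot, and variables do not carry over. Pictures are saved under pics/ and viewed, at most 10 in all, crops included, and the job is handed in when it is done.

```bash
mkdir -p pics; ls; cat > h.py <<'E'
from workcell import *
import numpy as np, cv2
from scipy.spatial.transform import Rotation as R
def rot(a):
    a=np.array(a,float)
    return a if a.shape==(3,3) else (R.from_euler('xyz',a).as_matrix() if a.size==3 else R.from_quat(a).as_matrix())
def cloud(c,d):
    K=np.array(c["camera_matrix"]);v,u=np.mgrid[0:420,0:560]
    P=np.stack([(u-K[0,2])/K[0,0]*d,-(v-K[1,2])/K[1,1]*d,-d],-1)
    return P@rot(c["attitude"]).T+np.array(c["eye"])
E
python3 - <<'E'
from h import *
print(get_state())
ims=[]
for n in ("scene","side"):
    c=calibration(n);print(n,c)
    p,d=camera(n);W=cloud(c,d);ims.append(p)
    np.savez(f"{n}.npz",p=p,d=d,W=W)
    cv2.imwrite(f"pics/{n}0.png",p[...,::-1])
    for t in ("tin","press","lid_top","knob_top","spot","green_tin","jar","bowl","scoop","packet_white","packet_kraft"):
        pt=tip_of(n,t)
        for q in pt[:3]:
            u,v=np.round(q["xy"]).astype(int)
            print(t,round(q["conf"],2),u,v,W[v,u].round(3) if 0<=v<420 and 0<=u<560 else None)
E
```

```text
pics
{'time_s': 0.0, 'joint_positions': array([ 1.10853429e+00,  4.94182986e-01,  1.34612823e+00, -2.51520929e-05,
        1.30245825e+00, -9.55259942e-02]), 'joint_velocities': array([-0.00120489, -0.00019753, -0.00051908, -0.0012021 ,  0.00028079,
       -0.00018563]), 'joint_torque': array([-1.77260696e-03, -8.82101011e+01, -3.83884406e+01, -1.08586249e-05,
        9.67741449e-03, -3.74827482e-05]), 'ee_pos': array([0.22400823, 0.58319851, 0.30330129]), 'ee_rot': array([-3.14041890e+00, -8.81110275e-05,  2.77486325e+00]), 'wrist_force': array([-1.06811875,  0.19371643, -0.32217378]), 'moment': array([ 0.02819684, -0.00658976,  0.02582697]), 'finger_force': 0.0, 'opening': 0.08532619710513656}
scene {'camera_matrix': array([[543.07877825,   0.        , 270.3514441 ],
       [  0.        , 543.07877825, 198.59945638],
       [  0.        ,   0.        ,   1.        ]]), 'eye': array([ 1.43605697, -0.47104911,  1.00899052]), 'attitude': array([0.87099992, 0.01221416, 1.11500148])}
tin 0.97 168 208 [ 0.326 -0.245  0.056]
tin 0.93 187 252 [ 0.496 -0.252  0.048]
tin 0.86 254 236 [ 0.529
[... 983 characters left out ...]
29 -0.275  0.061]
tin 0.69 323 194 [ 0.635 -0.062  0.16 ]
tin 0.67 209 341 [ 0.259 -0.295  0.094]
press 0.63 319 234 [ 0.645 -0.051 -0.002]
lid_top 0.93 285 291 [ 0.449 -0.236  0.073]
lid_top 0.83 202 314 [ 0.263 -0.233  0.095]
lid_top 0.63 265 230 [ 0.474 -0.062  0.094]
knob_top 0.78 328 163 [ 0.655 -0.038  0.235]
spot 0.61 323 231 [ 0.658 -0.05   0.003]
green_tin 0.93 225 167 [0.491 0.327 0.024]
jar 0.64 265 155 [0.639 0.333 0.029]
bowl 0.84 405 344 [ 0.654 -0.426  0.004]
bowl 0.39 330 164 [ 0.657 -0.044  0.235]
bowl 0.34 324 204 [ 0.646 -0.056  0.116]
scoop 0.63 316 418 [ 0.404 -0.477  0.001]
packet_white 0.56 326 196 [ 0.644 -0.063  0.151]
packet_kraft 0.58 367 268 [ 0.675 -0.236  0.04 ]
```

```bash
python3 - <<'E'
from h import *
a=np.load("scene.npz");b=np.load("side.npz")
cv2.imwrite("pics/both.png",np.hstack([cv2.resize(a['p'],(800,600))])[...,::-1])
for n,s in (("scene",a),("side",b)):
    W=s['W'];p=cv2.cvtColor(s['p'],cv2.COLOR_RGB2HSV)
    red=((p[...,0]<10)|(p[...,0]>170))&(p[...,1]>110)&(p[...,2]>50)&(W[...,2]>.06)&(W[...,2]<.11)
    k,l,st,ce=cv2.connectedComponentsWithStats(red.astype(np.uint8))
    for i in range(1,k):
        if st[i,4]>150:
            q=W[l==i];top=np.percentile(q[:,2],80);t=q[abs(q[:,2]-top)<.005]
            (cx,cy),r=cv2.minEnclosingCircle(t[:,:2].astype(np.float32))
            print(n,"lid",st[i],ce[i].round(),top.round(4),cx,cy,r)
    # knob top
    m=(abs(W[...,2]-.238)<.008)&(W[...,0]>.55)&(W[...,0]<.75)&(abs(W[...,1]+.05)<.1)
    q=W[m];print("knob",m.sum(),q.mean(0),cv2.minEnclosingCircle(q[:,:2].astype(np.float32)))
    # top arm
    m=(abs(W[...,2]-.167)<.004)&(W[...,0]>.55)&(W[...,0]<.85)&(abs(W[...,1]+.05)<.12)
    q=W[m];print("arm",m.sum(),cv2.minAreaRect(q[:,:2].astype(np.float32)))
    y=(p[...,0]>20)&(p[...,0]<34)&(p[...,1]>120)&(abs(W[...,2])<.008)&(W[...,0]>.5)&(W[...,0]<.8)&(abs(W[...,1]+.05)<.1)
    q=W[y];print("ring",y.sum(),q.mean(0),cv2.fitEllipse(q[:,:2].astype(np.float32)) if len(q)>5 else 0, cv2.minEnclosingCircle(q[:,:2].astype(np.float32)))
E
```

```text
scene lid [ 232  195   45   34 1031] [254. 212.] 0.0969 0.4757263660430908 -0.059174519032239914 0.05963603034615517
scene lid [171 221  34  26 654] [187. 233.] 0.0742 0.4545873701572418 -0.23456688225269318 0.04534027725458145
knob 259 [ 0.65151106 -0.04623415  0.23731649] ((0.6496816277503967, -0.046054400503635406), 0.024444308131933212)
arm 578 ((0.7047430872917175, -0.05169156193733215), (0.0402672253549099, 0.12905164062976837), 80.35102844238281)
ring 102 [ 0.61422908 -0.07006071  0.0009577 ] ((0.6469884514808655, -0.04639440029859543), (0.10920841246843338, 0.11397051066160202), 50.42366409301758) ((0.6342073082923889, -0.05468955263495445), 0.05586499720811844)
side lid [241 215  47  37 420] [264. 239.] 0.0933 0.4710470736026764 -0.061260294169187546 0.05917239189147949
side lid [247 218  35  26 712] [264. 230.] 0.0949 0.4728225767612457 -0.06045009568333626 0.04677213728427887
side lid [266 276  39  35 890] [285. 293.] 0.0718 0.45027121901512146 -0.2360377013683319 0.0444893017411232
knob 188 [ 0.64289799 -0.05028497  0.23555096] ((0.6442655324935913, -0.04763973876833916), 0.023301467299461365)
arm 377 ((0.6953333020210266, -0.055330730974674225), (0.04138864204287529, 0.13667841255664825), 84.12999725341797)
ring 153 [ 0.64020529 -0.04983555 -0.00109202] ((0.6468986868858337, -0.045788586139678955), (0.11378015577793121, 0.1151280477643013), 139.2941436767578) ((0.646263837814331, -0.04467761516571045), 0.06176706776022911)
```

View pics/both.png

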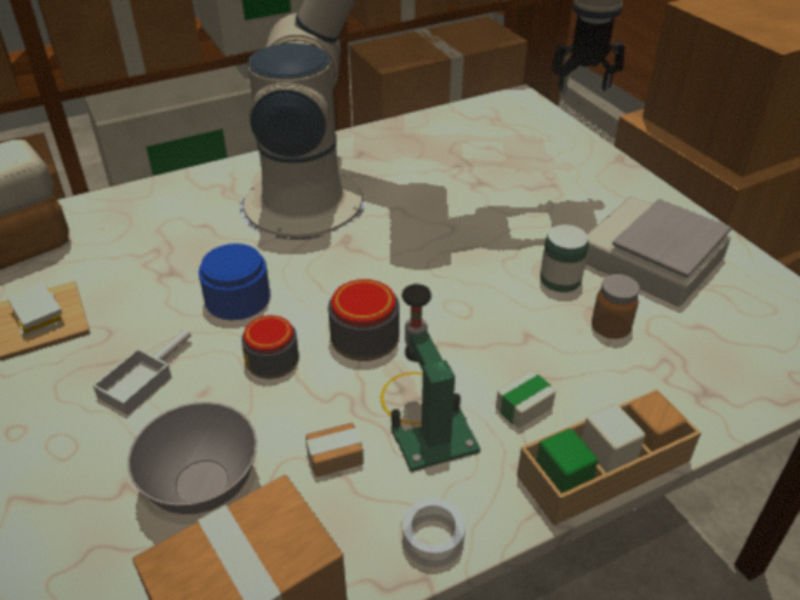

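View pics/side0.png

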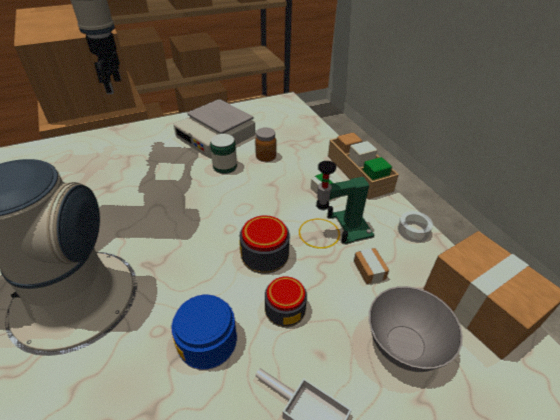

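The meant tin is the larger red-lidded one, at scene pixel (364,317) of the 800-wide view and side pixel (264,240). That puts it near (0.474, -0.060). The smaller red-lidded tin at (285,293) and the blue one at (205,330) are look-alikes. The press, ring and knob sit near (0.647, -0.046), with the press yaw about -0.13. I'll cradle the tin with open fingers, the tool leaning back 20°.

```bash
cat >> h.py <<'E'
def goal(phi,tilt):
    y=np.array([-np.sin(phi),np.cos(phi),0]);z=np.array([np.sin(tilt)*np.cos(phi),np.sin(tilt)*np.sin(phi),-np.cos(tilt)])
    return np.stack([np.cross(y,z),y,z],1)
def to(p,G):
    s=get_state();T=rot(s["ee_rot"])
    print("shift mm",(T.T@(np.array(p)-s["ee_pos"])*1000).round(1),"turn",R.from_matrix(T.T@G).as_rotvec().round(3))
def rep():
    s=get_state();print(s["time_s"],s["ee_pos"].round(4),s["ee_rot"].round(3),"F",s["wrist_force"].round(1),s["opening"].round(3),"q",s["joint_positions"].round(2))
E
python3 - <<'E'
from h import *
d=np.radians
to([.375,-.055,.24],goal(-.08,d(20)))
to([.375,-.055,.24],goal(-.08,0))
E
```

```text
shift mm [-369.8 -541.8   63.9] turn [-0.05  -0.347 -0.284]
shift mm [-369.8 -541.8   63.9] turn [-0.     0.    -0.287]
```

```bash
python3 -m creep '[[1,[-185,-271,32],[0,0,-0.14]],[1,[-185,-271,32],[0,0,-0.14]],[1,[-370,-542,64],[-0.05,-0.347,-0.284]],[1,[-370,-542,64],[-0.05,-0.347,-0.284]],[1,[-370,-542,64],[-0.05,-0.347,-0.284]],[1,[-370,-542,64],[-0.05,-0.347,-0.284]],[1,[-370,-542,64],[-0.05,-0.347,-0.284]],[1,[-370,-542,64],[-0.05,-0.347,-0.284]],[1,[-370,-542,64],[-0.05,-0.347,-0.284]],[1,[-370,-542,64],[-0.05,-0.347,-0.284]],[1,[-370,-542,64],[-0.05,-0.347,-0.284]],[1,[-370,-542,64],[-0.05,-0.347,-0.284]]]'; python3 - <<'E'
from h import *
rep()
to([.375,-.055,.24],goal(-.08,np.radians(20)))
E
```

```text
time_s: 2.2
ee_pos: [0.3331, 0.1254, 0.2581]
ee_rot: [3.141, 0.349, 3.062]
wrist_force: [1.4, 0.3, -0.1]
opening: 0.0853
finger_force: 0.0Traceback (most recent call last):
  File "<stdin>", line 2, in <module>
  File "h.py", line 18, in rep
    s=get_state();print(s["time_s"],s["ee_pos"].round(4),s["ee_rot"].round(3),"F",s["wrist_force"].round(1),s["opening"].round(3),"q",s["joint_positions"].round(2))
                                                                                                            ^^^^^^^^^^^^^^^^^^
AttributeError: 'float' object has no attribute 'round'
```

```bash
sed -i 's/s\["opening"\].round(3)/round(s["opening"],3)/' h.py; python3 - <<'E'
from h import *
rep()
G=goal(-.08,np.radians(20))
to([.372,-.052,.22],G)
to([.372,-.052,.095],G)
E
```

```text
2.2 [0.3331 0.1254 0.2581] [3.141 0.349 3.062] F [ 1.4  0.3 -0.1] 0.085 q [ 0.28  0.11  2.2  -0.24  0.52 -1.02]
shift mm [ -36.6 -173.8   53.8] turn [0. 0. 0.]
shift mm [   6.2 -173.8  171.3] turn [0. 0. 0.]
```

```bash
python3 -m creep '[[1,[-37,-174,54],[0,0,0]],[1,[-37,-174,54],[0,0,0]],[1,[-37,-174,54],[0,0,0]],[1,[-37,-174,54],[0,0,0]],[1,[-37,-174,54],[0,0,0]],[1,[-37,-174,54],[0,0,0]],[1,[6,-174,171],[0,0,0]],[1,[6,-174,171],[0,0,0]],[1,[6,-174,171],[0,0,0]],[1,[6,-174,171],[0,0,0]]]'; python3 - <<'E'
from h import *
rep()
p,d=camera("scene");q,e=camera("side")
cv2.imwrite("pics/c1.png",cv2.resize(np.vstack([p[120:330,60:460],q[120:330,130:530]]),(570,600))[...,::-1])
E
```

```text
time_s: 3.03
ee_pos: [0.3797, -0.0432, 0.1621]
ee_rot: [3.112, 0.356, 3.063]
wrist_force: [0.4, 0.5, 1.1]
opening: 0.0855
finger_force: 0.0
3.0333 [ 0.3797 -0.0432  0.1621] [3.112 0.356 3.063] F [0.4 0.5 1.1] 0.085 q [-0.36  0.4   2.31  0.92  0.16 -2.74]
```

View pics/c1.png

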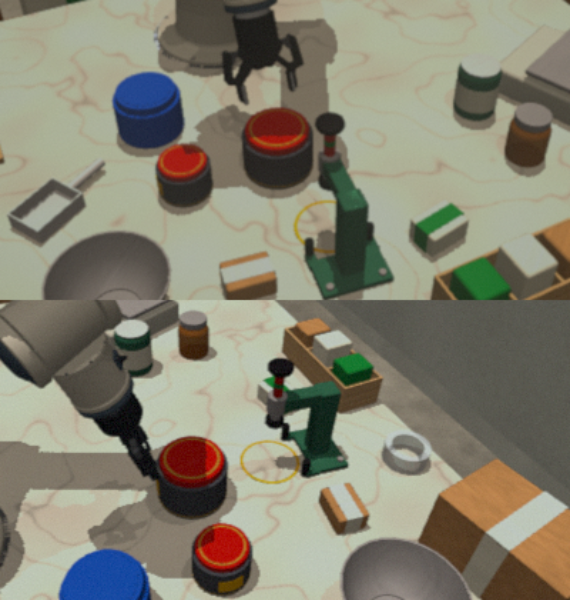

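The tilt drove joint 5 close to its limit (0.16) near a wrist singularity. The tin hasn't been touched. I'll go upright for the first part of the push and tilt later, farther out.

```bash
python3 - <<'E'
from h import *
G=goal(-.08,0)
to([.388,-.053,.18],G)
to([.388,-.053,.108],G)
E
```

```text
shift mm [-14.5  -8.8 -14.2] turn [0.031 0.355 0.007]
shift mm [ 10.5 -10.9  53.3] turn [0.031 0.355 0.007]
```

```bash
python3 -m creep '[[1,[-15,-9,-14],[0.031,0.355,0.007]],[1,[-15,-9,-14],[0.031,0.355,0.007]],[1,[-15,-9,-14],[0.031,0.355,0.007]],[1,[-15,-9,-14],[0.031,0.355,0.007]],[1,[-15,-9,-14],[0.031,0.355,0.007]],[1,[-15,-9,-14],[0.031,0.355,0.007]],[1,[-15,-9,-14],[0.031,0.355,0.007]]]'; python3 - <<'E'
from h import *
rep()
G=goal(-.08,0)
to([.388,-.053,.108],G)
E
```

```text
time_s: 3.72
ee_pos: [0.3899, -0.0543, 0.1822]
ee_rot: [-3.133, 0.001, 3.061]
wrist_force: [0.2, 0.7, 0.4]
opening: 0.0855
finger_force: 0.0
3.7167 [ 0.3899 -0.0543  0.1822] [-3.133e+00  1.000e-03  3.061e+00] F [0.2 0.7 0.4] 0.085 q [-0.29  0.38  2.04 -0.01  0.72 -1.77]
shift mm [ 2.1  1.7 74.2] turn [-0.008  0.001 -0.001]
```

```bash
python3 -m creep '[[1,[2,2,74],[-0.008,0,0]],[1,[2,2,74],[-0.008,0,0]],[1,[2,2,74],[-0.008,0,0]],[1,[2,2,74],[-0.008,0,0]]]'; python3 - <<'E'
from h import *
rep()
G=goal(-.08,0)
for a in (.02,.05,.1):
    to([.388+a,-.053+a*.078,.108],G)
E
```

```text
time_s: 4.05
ee_pos: [0.3852, -0.0506, 0.1067]
ee_rot: [3.134, -0.002, 3.062]
wrist_force: [0.6, -0.4, 0.3]
opening: 0.0855
finger_force: 0.0
4.05 [ 0.3852 -0.0506  0.1067] [ 3.134e+00 -2.000e-03  3.062e+00] F [ 0.6 -0.4  0.3] 0.085 q [-0.29  0.55  2.11  0.01  0.48 -1.79]
shift mm [-22.8   1.   -1.3] turn [ 0.007 -0.002  0.   ]
shift mm [-52.5   5.7  -1.3] turn [ 0.007 -0.002  0.   ]
shift mm [-102.1   13.6   -1.4] turn [ 0.007 -0.002  0.   ]
```

```bash
python3 -m creep '[[1,[-10,1.3,0],[0,0,0]],[1,[-18,2.3,0],[0,0,0]],[1,[-25,3.3,0],[0,0,0]],[1,[-31,4,0],[0,0,0]],[1,[-38,5,0],[0,0,0]],[1,[-46,6,0],[0,0,0]],[1,[-55,7.3,0],[0,0,0]],[1,[-65,8.6,0],[0,0,0]],[1,[-75,10,0],[0,0,0]],[1,[-84,11.2,0],[0,0,0]],[1,[-90,12,0],[0,0,0]],[1,[-94,12.5,0],[0,0,0]]]'; cat >> h.py <<'E'
def tin():
    for n in ("scene","side"):
        p,d=camera(n);W=cloud(calibration(n),d);h=cv2.cvtColor(p,cv2.COLOR_RGB2HSV)
        m=((h[...,0]<10)|(h[...,0]>170))&(h[...,1]>110)&(h[...,2]>50)&(W[...,2]>.085)&(W[...,2]<.105)&(W[...,0]>.4)&(W[...,0]<.72)&(abs(W[...,1]+.05)<.1)
        q=W[m];(c,r)=cv2.minEnclosingCircle(q[:,:2].astype(np.float32)) if m.sum() else (0,0)
        # dark outer wall rim at z~.08
        print(n,"lid",m.sum(),np.round(c,4),round(r,4),"z",np.median(q[:,2]) if m.sum() else 0)
E
python3 - <<'E'
from h import *
rep(); tin()
E
```

```text
time_s: 5.05
ee_pos: [0.4817, -0.0455, 0.1079]
ee_rot: [3.134, 0.001, 3.063]
wrist_force: [-10.8, -1.2, 9.1]
opening: 0.0855
finger_force: 6.5
5.05 [ 0.4817 -0.0455  0.1079] [3.134e+00 1.000e-03 3.063e+00] F [-10.8  -1.2   9.1] 0.086 q [-0.22  0.61  1.88  0.01  0.65 -1.72]
scene lid 968 [ 0.5418 -0.044 ] 0.0637 z 0.09529602071526538
side lid 765 [ 0.5395 -0.0509] 0.0586 z 0.09359797147771698
```

```bash
python3 - <<'E'
from h import *
rep()
p,d=camera("scene");q,e=camera("side")
cv2.imwrite("pics/c2.png",np.hstack([cv2.resize(p[160:310,170:320],(400,400)),cv2.resize(q[150:300,220:370],(400,400))])[...,::-1])
E
```

```text
5.15 [ 0.482  -0.0455  0.1079] [3.134e+00 2.000e-03 3.063e+00] F [-3.1  1.5  5.5] 0.085 q [-0.22  0.61  1.88  0.01  0.65 -1.72]
```

View pics/c2.png

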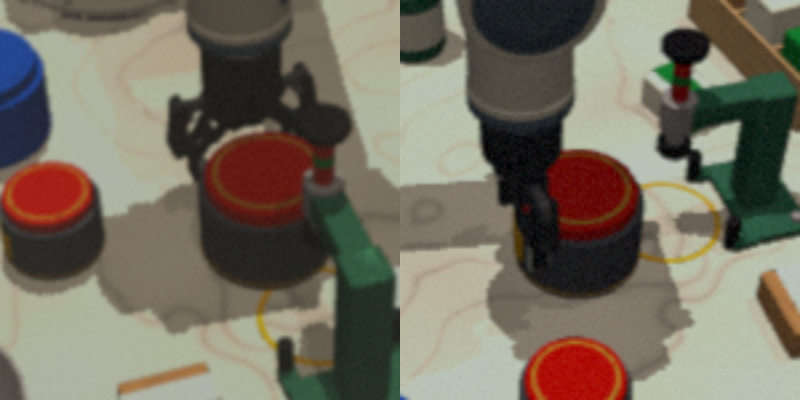

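The tin is upright in the cradle, clear of the press. The upward force is friction from pushing fairly high, so I'll back off, tilt the tool and push lower.

```bash
python3 - <<'E'
from h import *
rep()
to([.435,-.042,.11],goal(-.08,0))
to([.440,-.042,.095],goal(-.08,np.radians(20)))
E
```

```text
5.25 [ 0.482  -0.0456  0.108 ] [3.134e+00 3.000e-03 3.062e+00] F [-3.3  2.2  5.2] 0.085 q [-0.22  0.61  1.88  0.01  0.65 -1.72]
shift mm [47.1 -0.2 -2.2] turn [0.007 0.003 0.001]
shift mm [42.2  0.1 12.8] turn [ 0.007 -0.346 -0.   ]
```

```bash
python3 -m creep '[[1,[20,0,-2],[0.007,0,0]],[1,[47,0,-2],[0.007,-0.1,0]],[1,[47,0,-2],[0.007,-0.2,0]],[1,[47,0,-2],[0.007,-0.3,0]],[1,[42,0,13],[0.007,-0.346,0]],[1,[42,0,13],[0.007,-0.346,0]],[1,[42,0,13],[0.007,-0.346,0]],[1,[42,0,13],[0.007,-0.346,0]]]'; python3 - <<'E'
from h import *
rep();tin()
G=goal(-.08,np.radians(20))
for t in ((.464,-.042,.095),(.53,-.042,.095)): to(t,G)
E
```

```text
time_s: 5.92
ee_pos: [0.4493, -0.0509, 0.1094]
ee_rot: [3.12, 0.331, 3.061]
wrist_force: [1.0, -3.4, -0.1]
opening: 0.0855
finger_force: 0.0
5.9167 [ 0.4493 -0.0509  0.1094] [3.12  0.331 3.061] F [ 1.  -3.4 -0.1] 0.086 q [-0.3   0.57  2.17  0.89  0.12 -2.67]
scene lid 963 [ 0.5444 -0.048 ] 0.0597 z 0.09533853153954053
side lid 972 [ 0.5395 -0.0514] 0.058 z 0.09340222998981529
shift mm [-9.   9.4 18.4] turn [ 0.023 -0.019 -0.001]
shift mm [-71.2  14.2  39.8] turn [ 0.023 -0.019 -0.001]
```

Joint 5 limits the tilt here too. 12° is enough to clear the press, so I'll use that.

```bash
python3 - <<'E'
from h import *
G=goal(-.08,np.radians(12))
to((.442,-.0415,.098),G)
E
```

```text
shift mm [10.8  8.3  8.4] turn [0.023 0.12  0.   ]
```

```bash
python3 -m creep '[[1,[11,8,0],[0.023,0.12,0]],[1,[11,8,0],[0.023,0.12,0]],[1,[11,8,0],[0.023,0.12,0]],[1,[11,8,8],[0.023,0.12,0]],[1,[11,8,8],[0.023,0.12,0]],[1,[11,8,8],[0.023,0.12,0]]]'; python3 - <<'E'
from h import *
rep()
G=goal(-.08,np.radians(12))
for t in ((.47,-.0415,.098),(.52,-.0395,.098),(.56,-.0385,.098)): to(t,G)
E
```

```text
time_s: 6.52
ee_pos: [0.4417, -0.0416, 0.0981]
ee_rot: [-3.139, 0.208, 3.063]
wrist_force: [0.3, -0.2, -0.4]
opening: 0.0857
finger_force: 0.0
6.5167 [ 0.4417 -0.0416  0.0981] [-3.139  0.208  3.063] F [ 0.3 -0.2 -0.4] 0.086 q [-0.25  0.59  2.12  0.14  0.23 -1.88]
shift mm [-27.6   2.3   5.9] turn [-0.002 -0.001  0.002]
shift mm [-76.2   8.2  16.2] turn [-0.002 -0.001  0.002]
shift mm [-115.1   12.4   24.4] turn [-0.002 -0.001  0.002]
```

```bash
python3 -m creep '[[1,[-10,1,2.1],[0,0,0]],[1,[-18,2,3.8],[0,0,0]],[1,[-25,2.7,5.3],[0,0,0]],[1,[-31,3.3,6.6],[0,0,0]],[1,[-38,4.1,8],[0,0,0]],[1,[-46,5,9.7],[0,0,0]],[1,[-55,5.9,11.7],[0,0,0]],[1,[-64,6.9,13.6],[0,0,0]],[1,[-72,7.8,15.3],[0,0,0]],[1,[-79,8.5,16.8],[0,0,0]],[1,[-84,9,17.8],[0,0,0]],[1,[-87,9.4,18.4],[0,0,0]]]'; python3 - <<'E'
from h import *
rep();tin()
G=goal(-.08,np.radians(12))
for t in ((.56,-.0385,.098),): to(t,G)
E
```

```text
time_s: 7.52
ee_pos: [0.53, -0.039, 0.0978]
ee_rot: [-3.141, 0.206, 3.063]
wrist_force: [-7.1, 0.3, 3.2]
opening: 0.085
finger_force: 3.3
7.5167 [ 0.53   -0.039   0.0978] [-3.141  0.206  3.063] F [-7.1  0.3  3.2] 0.085 q [-0.2   0.63  1.91  0.06  0.4  -1.74]
scene lid 701 [ 0.6043 -0.0423] 0.0602 z 0.09517357041284757
side lid 800 [ 0.5971 -0.0441] 0.0594 z 0.0935440543136532
shift mm [-29.    2.9   5.9] turn [-0.    -0.002  0.001]
```

Tin to spot: 46 mm at heading -0.08, straight along the tool's heading. I'll push 42 mm, then creep until it meets the posts.

```bash
python3 -m creep '[[1,[-5,0,1],[0,0,0]],[1,[-10,0,2.1],[0,0,0]],[1,[-16,0,3.4],[0,0,0]],[1,[-22,0,4.7],[0,0,0]],[1,[-27,0,5.7],[0,0,0]],[1,[-32,0,6.8],[0,0,0]],[1,[-36,0,7.6],[0,0,0]],[1,[-39,0,8.3],[0,0,0]],[1,[-41,0,8.7],[0,0,0]],[1,[-41,0,8.7],[0,0,0]]]'; python3 - <<'E'
from h import *
rep();tin()
E
```

```text
time_s: 8.45
ee_pos: [0.5716, -0.0423, 0.0977]
ee_rot: [-3.141, 0.207, 3.063]
wrist_force: [-4.8, 0.5, 2.7]
opening: 0.0857
finger_force: 2.8
8.45 [ 0.5716 -0.0423  0.0977] [-3.141  0.207  3.063] F [-4.8  0.5  2.7] 0.086 q [-0.19  0.66  1.8   0.05  0.47 -1.72]
scene lid 670 [ 0.6446 -0.0446] 0.0603 z 0.09527715628824412
side lid 652 [ 0.6394 -0.0487] 0.0591 z 0.0935338276814407
```

```bash
python3 -m creep '[[1,[-1,0,0.2],[0,0,0]],[1,[-2,0,0.4],[0,0,0]],[1,[-3,0,0.6],[0,0,0]],[1,[-4,0,0.8],[0,0,0]],[1,[-4,0,0.8],[0,0,0]]]'; python3 -m creep '[[1,[-1,0,0.2],[0,0,0]],[1,[-1.5,0,0.3],[0,0,0]],[1,[-1.5,0,0.3],[0,0,0]]]'; python3 - <<'E'
from h import *
rep();tin()
E
```

```text
time_s: 8.97
ee_pos: [0.5755, -0.0427, 0.0978]
ee_rot: [-3.141, 0.207, 3.063]
wrist_force: [-5.3, 0.5, 2.5]
opening: 0.0858
finger_force: 3.2
time_s: 9.22
ee_pos: [0.577, -0.0428, 0.0978]
ee_rot: [-3.141, 0.207, 3.063]
wrist_force: [-5.6, 0.7, 3.6]
opening: 0.0857
finger_force: 3.3
9.2167 [ 0.577  -0.0428  0.0978] [-3.141  0.207  3.063] F [-5.6  0.7  3.6] 0.086 q [-0.19  0.66  1.79  0.05  0.48 -1.72]
scene lid 662 [ 0.6508 -0.0451] 0.0606 z 0.09516259900791452
side lid 625 [ 0.6444 -0.0502] 0.0587 z 0.0934216057281857
```

```bash
python3 -m creep '[[1,[-1,0,0.2],[0,0,0]],[1,[-1,0,0.2],[0,0,0]]]'; python3 -m creep '[[1,[-1,0,0.2],[0,0,0]],[1,[-1,0,0.2],[0,0,0]]]';  python3 -m creep '[[1,[-1,0,0.2],[0,0,0]],[1,[-1,0,0.2],[0,0,0]]]'
```

```text
time_s: 9.48
ee_pos: [0.578, -0.0428, 0.0978]
ee_rot: [-3.141, 0.207, 3.063]
wrist_force: [-5.8, 0.1, 3.0]
opening: 0.0854
finger_force: 3.3
time_s: 9.65
ee_pos: [0.5787, -0.0429, 0.0977]
ee_rot: [-3.141, 0.206, 3.063]
wrist_force: [-7.3, 0.2, 4.7]
opening: 0.0852
finger_force: 3.9
time_s: 9.82
ee_pos: [0.579, -0.0429, 0.0975]
ee_rot: [-3.141, 0.204, 3.063]
wrist_force: [-11.2, 0.7, 8.1]
opening: 0.0853
finger_force: 6.1
```

```bash
python3 - <<'E'
from h import *
rep();tin()
p,d=camera("scene");q,e=camera("side")
cv2.imwrite("pics/c3.png",np.hstack([cv2.resize(p[190:330,210:350],(400,400)),cv2.resize(q[150:290,260:400],(400,400))])[...,::-1])
E
```

```text
9.8167 [ 0.579  -0.0429  0.0975] [-3.141  0.204  3.063] F [-11.2   0.7   8.1] 0.085 q [-0.19  0.67  1.78  0.05  0.49 -1.72]
scene lid 663 [ 0.651  -0.0467] 0.059 z 0.09515339942161938
side lid 625 [ 0.6459 -0.0481] 0.0592 z 0.09353653097738401
```

View pics/c3.png

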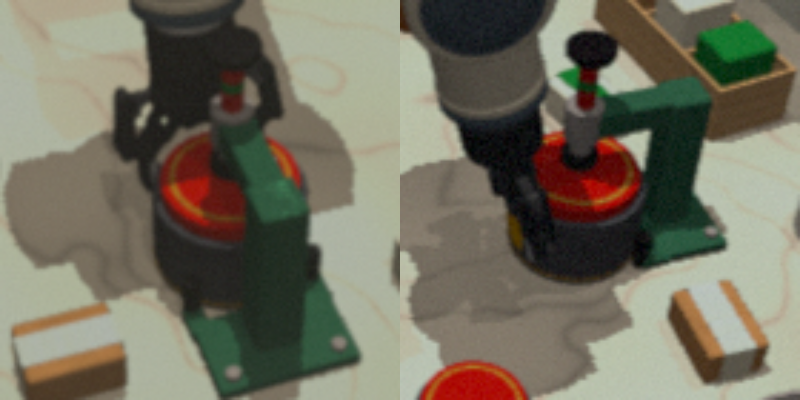

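The tin sits upright against the posts, with the lid centred under the foot to about 1.5 mm in both cameras. I'll push 1 mm more to seat it on both posts, then back away.

```bash
python3 -m creep '[[1,[-1,0,0.2],[0,0,0]],[1,[-1,0,0.2],[0,0,0]],[1,[-1,0,0.2],[0,0,0]]]'; python3 - <<'E'
from h import *
rep();tin()
G=goal(-.08,np.radians(12));H=goal(-.08,0)
to((.54,-.0395,.100),G)
to((.51,-.037,.20),H)
to((.51,-.037,.345),H)
E
```

```text
time_s: 10.27
ee_pos: [0.5794, -0.0428, 0.0974]
ee_rot: [-3.141, 0.203, 3.062]
wrist_force: [-16.1, 1.2, 10.2]
opening: 0.0854
finger_force: 8.5
10.2667 [ 0.5794 -0.0428  0.0974] [-3.141  0.203  3.062] F [-16.1   1.2  10.2] 0.085 q [-0.19  0.67  1.78  0.05  0.49 -1.72]
scene lid 659 [ 0.6508 -0.0464] 0.0598 z 0.09512648838676052
side lid 621 [ 0.6451 -0.0492] 0.0584 z 0.09349676892997716
shift mm [ 38.2   0.2 -10.5] turn [ 0.    -0.006  0.001]
shift mm [  47.5    0.3 -114.5] turn [-0.     0.203  0.001]
shift mm [  18.2    0.3 -256.5] turn [-0.     0.203  0.001]
```

```bash
python3 -m creep '[[1,[10,0,-2.1],[0,0,0]],[1,[38,0,-8],[0,0,0]],[1,[65,0,-14],[0,0,0]],[0.5,[47,0,-114],[0,0.1,0]],[0,[47,0,-114],[0,0.203,0]],[0,[47,0,-114],[0,0.203,0]],[0,[18,0,-256],[0,0.203,0]],[0,[18,0,-256],[0,0.203,0]],[0,[18,0,-256],[0,0.203,0]],[0,[18,0,-256],[0,0.203,0]],[0,[18,0,-256],[0,0.203,0]],[0,[18,0,-256],[0,0.203,0]]]'; python3 - <<'E'
from h import *
rep();tin()
for n in ("scene","side"):
    p,d=camera(n);W=cloud(calibration(n),d)
    m=(abs(W[...,2]-.238)<.008)&(abs(W[...,0]-.648)<.05)&(abs(W[...,1]+.047)<.05)
    q=W[m];print("knob",m.sum(),q.mean(0),cv2.minEnclosingCircle(q[:,:2].astype(np.float32)))
to((.647,-.047,.345),goal(-.08,0))
E
```

```text
time_s: 11.37
ee_pos: [0.5121, -0.0376, 0.3464]
ee_rot: [-3.141, 0.009, 3.062]
wrist_force: [-0.8, -0.1, -0.3]
opening: 0.0001
finger_force: 0.0
11.3667 [ 0.5121 -0.0376  0.3464] [-3.141  0.009  3.062] F [-0.8 -0.1 -0.3] 0.0 q [-0.19  0.29  1.56 -0.    1.28 -1.68]
scene lid 657 [ 0.6512 -0.0468] 0.0587 z 0.0950912077485635
side lid 709 [ 0.6468 -0.0483] 0.0592 z 0.09343759797112172
knob 264 [ 0.65175784 -0.04646444  0.23727547] ((0.6490532755851746, -0.04574519023299217), 0.023463547229766846)
knob 185 [ 0.64278226 -0.04995805  0.23565394] ((0.6444994211196899, -0.047646414488554), 0.02349485643208027)
shift mm [-136.4    1.2   -1.3] turn [-0.     0.003  0.001]
```

The lid reads about 2 mm past the knob axis. The post geometry gives 2–3 mm when the tin touches both posts, so it is seated. On to the knob.

```bash
python3 -m creep '[[0,[-136,1,-1],[0,0.003,0]],[0,[-136,1,-1],[0,0.003,0]],[0,[-136,1,-1],[0,0.003,0]],[0,[-136,1,-1],[0,0.003,0]],[0,[-136,1,-1],[0,0.003,0]],[0,[-136,1,26],[0,0.003,0]],[0,[-136,1,26],[0,0.003,0]],[0,[-136,1,26],[0,0.003,0]]]'; python3 - <<'E'
from h import *
rep()
to((.647,-.047,.306),goal(-.08,0))
E
```

```text
time_s: 12.23
ee_pos: [0.6457, -0.0471, 0.3178]
ee_rot: [-3.141, -0.003, 3.062]
wrist_force: [0.4, 0.3, -0.3]
opening: 0.0002
finger_force: 0.0
12.2333 [ 0.6457 -0.0471  0.3178] [-3.141e+00 -3.000e-03  3.062e+00] F [ 0.4  0.3 -0.3] 0.0 q [-0.16  0.52  1.27 -0.    1.36 -1.66]
shift mm [-1.3  0.2 11.8] turn [-0.    -0.003  0.001]
```

```bash
python3 -m creep '[[0,[-1,0,2],[0,0,0]],[0,[-1,0,4],[0,0,0]],[0,[-1,0,6],[0,0,0]],[0,[-1,0,8],[0,0,0]],[0,[-1,0,10],[0,0,0]],[0,[-1,0,12],[0,0,0]],[0,[-1,0,12],[0,0,0]]]'; python3 -m creep '[[0,[0,0,2],[0,0,0]],[0,[0,0,4],[0,0,0]],[0,[0,0,6],[0,0,0]],[0,[0,0,8],[0,0,0]],[0,[0,0,10],[0,0,0]],[0,[0,0,10],[0,0,0]],[0,[0,0,10],[0,0,0]]]'
```

```text
time_s: 12.82
ee_pos: [0.6482, -0.0474, 0.3073]
ee_rot: [-3.141, 0.002, 3.062]
wrist_force: [-0.2, -0.3, 4.5]
opening: -0.0002
finger_force: 2.1
time_s: 13.4
ee_pos: [0.6482, -0.0473, 0.2978]
ee_rot: [-3.141, 0.002, 3.062]
wrist_force: [-2.3, -0.0, 5.9]
opening: 0.0003
finger_force: 3.1
```

```bash
python3 -m creep '[[0,[0,0,2],[0,0,0]],[0,[0,0,4],[0,0,0]],[0,[0,0,6],[0,0,0]],[0,[0,0,8],[0,0,0]],[0,[0,0,10],[0,0,0]],[0,[0,0,11],[0,0,0]],[0,[0,0,11],[0,0,0]],[0,[0,0,11],[0,0,0]]]'; python3 - <<'E'
from h import *
rep();tin()
p,d=camera("scene");q,e=camera("side")
for n in ("scene","side"):
    for k in ("knob_top","foot","lid_top"):
        t=tip_of(n,k)[:1]; print(n,k,[(x["xy"],x["conf"]) for x in t])
cv2.imwrite("pics/c4.png",np.hstack([cv2.resize(p[190:270,250:330],(400,400),interpolation=cv2.INTER_CUBIC),cv2.resize(q[150:250,270:370],(400,400),interpolation=cv2.INTER_CUBIC)])[...,::-1])
E
```

```text
time_s: 14.07
ee_pos: [0.6483, -0.0474, 0.2875]
ee_rot: [-3.141, 0.003, 3.062]
wrist_force: [-5.9, 1.4, 15.9]
opening: 0.0004
finger_force: 8.2
14.0667 [ 0.6483 -0.0474  0.2875] [-3.141e+00  3.000e-03  3.062e+00] F [-5.9  1.4 15.9] 0.0 q [-0.16  0.54  1.3  -0.    1.29 -1.66]
scene lid 592 [ 0.6516 -0.0467] 0.0591 z 0.090716163999422
side lid 656 [ 0.6454 -0.0488] 0.059 z 0.08882404458810739
scene knob_top [([291.6, 215.5], 0.73)]
scene foot [([288.2, 247.4], 0.55)]
scene lid_top [([163.0, 179.2], 0.85)]
side knob_top [([328.4, 168.8], 0.71)]
side foot [([322.7, 207.6], 0.44)]
side lid_top [([287.1, 292.4], 0.92)]
```

View pics/c4.png

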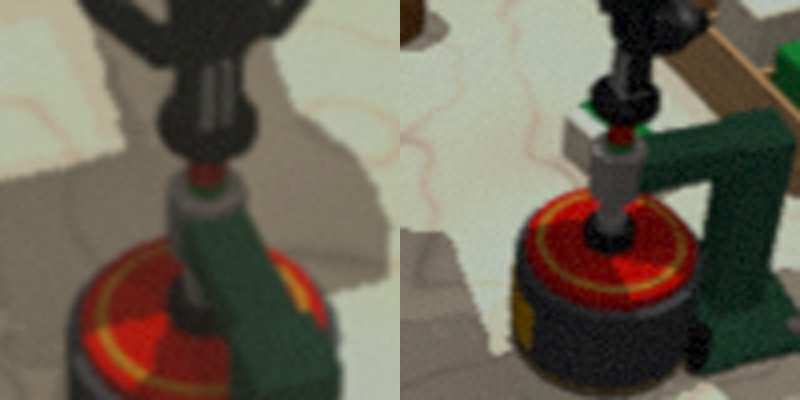

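The green band is at the sleeve top (side crop about (620,148), scene crop about (207,188)), with red above it. The lid has dropped from 0.095 to 0.090, so it is home. Travel is about 24 mm, so I'll add 1 mm, hold and check.

```bash
python3 -m creep '[[0,[0,0,1],[0,0,0]],[0,[0,0,1],[0,0,0]],[0,[0,0,1],[0,0,0]],[0,[0,0,1],[0,0,0]],[0,[0,0,1],[0,0,0]],[0,[0,0,1],[0,0,0]]]'; python3 - <<'E'
from h import *
rep();tin()
q,e=camera("side");p,d=camera("scene")
cv2.imwrite("pics/c5.png",np.hstack([cv2.resize(p[205:245,270:310],(400,400),interpolation=cv2.INTER_CUBIC),cv2.resize(q[160:210,300:350],(400,400),interpolation=cv2.INTER_CUBIC)])[...,::-1])
E
```

```text
time_s: 15.07
ee_pos: [0.6483, -0.0474, 0.2867]
ee_rot: [-3.141, 0.003, 3.063]
wrist_force: [-5.8, 0.8, 16.1]
opening: -0.0002
finger_force: 8.5
15.0667 [ 0.6483 -0.0474  0.2867] [-3.141e+00  3.000e-03  3.063e+00] F [-5.8  0.8 16.1] -0.0 q [-0.16  0.54  1.3  -0.    1.29 -1.66]
scene lid 590 [ 0.6506 -0.0456] 0.0593 z 0.09074486577278756
side lid 662 [ 0.6463 -0.0489] 0.0579 z 0.08875615920873942
```

View pics/c5.png

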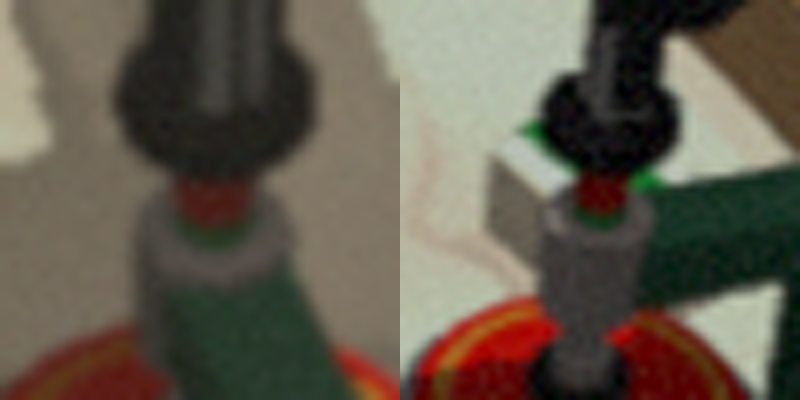

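Green is still just above the sleeve top in both views (about 5 mm of band, so about 25 mm of travel). The tin is centred and the lid is home. Handing in.

```bash
python3 -c "
from workcell import *
print(finish_job())"
```

```text
the job is handed in; nothing more can be done
None
```

I slid the tin upright onto the yellow ring against the posts, pressed the lid home, and handed in at about 15 s while still holding the knob down about 25 mm, with the green band at the sleeve top.

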